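# Index the curling-handle table to the thread gauge

## Task

Press in the green indexing plunger on the round table and, keeping it pressed, turn the table one hole (an eighth of a turn) so that the red curling handle comes round to the steel thread gauge and not to the grey emery block. Then let the plunger spring fully out so the table is locked in that hole, and take the hand away. Only push with the fingertips: do not pick anything up, leave the red handle lying in its nest, and leave the gauge, the emery block and everything else where they stand.

Things in the scene. Friction and masses are not known exactly. Their poses are not given: they have to be found in the camera images.
- index_base: Fixed grey base of the indexing table: flange 256 mm across, 12 mm thick, on the ledge, 8 black hole marks round its rim, 45 degrees apart. Origin on the turning axis at the underside; z up. Its +x points from the axis to where the red handle lies at the start; the plunger starts on its -x side (the robot's side). It does not turn.
- index_table (a joint): Angle (rad) of the round aluminium table (220 mm across, top 58 mm above the ledge): 0 at the start, positive anticlockwise from above, holes every 0.785, about 0.02 of play in a hole. Locked while the plunger is out; turns freely (0.5 N at the plunger) while it is pressed in 9 mm or more. Carries the plunger, two lugs beside it and the handle's nest (black rails 10 mm high).
- plunger (a joint): How far (m) the plunger is pressed straight down: 0 = out (locked), table free from 0.009 on, bottoms at 0.014. Spring: about 4 N at 0, 7 N at 0.011, 8 N at the bottom. Let go between holes it stays in at about 0.008 and snaps out when the table is turned over a hole; let go within about 2 degrees of a hole it snaps out by itself.
- plunger_top (a point): Centre of the flat top of the green plunger cap (36 mm across). Rides on the turning table 85 mm from the axis; 92 mm above the ledge when out. On each side, 34 mm along the direction of turning and 7 mm nearer the axis, stands a steel lug 10 mm thick, top 98 mm above the ledge: 58 mm clear between lugs; shut fingertips fit between, and a lug may be pushed too.
- nest (a point): Point on the table's top face, 60 mm from the axis and opposite the plunger, in the middle of the handle's nest. Turns with the table.
- curling_handle: Red plastic curling handle lying loose on its side in the nest on the table, about 134 x 71 x 28 mm (its top 86 mm above the ledge). Origin at its underside, over point nest; its grip end reaches 32 mm past the axis towards the plunger. It rides round with the table; not to be lifted.
- thread_gauge: Steel thread plug gauge standing upright: foot 52 mm across, 95 mm tall, loose. Stands 180 mm from the table's axis, beyond the rim, 45 degrees to one side of the red handle's starting direction (left or right varies). Origin at the middle of its underside.
- emery_block: Slate grey emery block 50 x 50 x 30 mm, loose, 180 mm from the axis, 45 degrees to the other side. Origin at the middle of its underside.
- scoop: Black plastic scoop, open box 90 x 70 x 35 mm with a 100 mm handle towards its -x, lying flat well to the side. Bystander. Origin at its underside.
- spanner: Steel spanner 170 mm long, lying flat well to the side. Bystander. Origin at its underside.
- jar: Jar 60 mm across, 85 mm tall with grey lid, standing well to the side. Bystander. Origin at its underside.
- spare_handle: Blue plastic curling handle lying on its side on the ledge, about 135 x 62 x 28 mm. Bystander. Origin at its underside.
- tilting_bin (a joint): Tilt (rad) of the small steel bin (110 x 130 x 65 mm) on its pivot stand at the right side of the ledge; 0 = level. Bystander.
There are look-alikes about, which are no part of the job. Leave any orange look-alike of the thread_gauge alone.

How it is judged (in metres and radians):
On the way, in this order (a step that is already met when the one before it is completed fails the run):
1. the plunger is pressed in by the fingers far enough to free the table, while it still stands in its first hole (value of joint plunger above 0.008 m and contact force between the fingers and plunger above 1 N and value of joint index_table between -0.12 and 0.12 rad), for 0.05 s.
2. with the plunger pressed in by the fingers the table is turned well towards the gauge's hole (value of joint plunger above 0.007 m and contact force between the fingers and plunger above 0.3 N and ((y of thread_gauge in the frame of index_base above 0 m and value of joint index_table above 0.25 rad) or (y of thread_gauge in the frame of index_base below 0 m and value of joint index_table below -0.25 rad))), for 0.02 s.
At the end, for the whole second after the job is handed in: The table stands locked one hole (0.785 rad, within 0.05) from its start on the thread gauge's side, at rest, with the plunger out (pressed less than 3 mm) and the red handle at rest within 20 mm of the middle of its nest (((y of thread_gauge in the frame of index_base above 0 m and value of joint index_table between 0.735 and 0.835 rad) or (y of thread_gauge in the frame of index_base below 0 m and value of joint index_table between -0.835 and -0.735 rad)) and value of joint plunger below 0.003 m and velocity of joint index_table between -0.05 and 0.05 rad/s and distance between curling_handle and nest below 0.02 m and linear speed of curling_handle below 0.02 m/s); the robot touches nothing.
It fails at once if the red handle is lifted out of its nest (z of curling_handle in the frame of nest above 0.012 m).
It fails at once if the thread gauge or the emery block is moved more than 12 mm or lifted (distance of any of thread_gauge, emery_block from where it was at the start of the episode above 0.012 m).
It fails at once if another thing on the ledge is moved more than 15 mm (distance of any of scoop, spanner, jar, spare_handle from where it was at the start of the episode above 0.015 m).
It fails at once if the tilting bin is tipped (value of joint tilting_bin above 0.45 rad or value of joint tilting_bin below -0.45 rad).
It also fails if it takes over 35 s, if anything falls off the work surface, if the arm or the gripper's body presses on something with over 40 N, if the wrist force passes 120 N, or if a joint passes its speed limit or range.

## Robot

A 6-joint arm with a two-finger parallel gripper is mounted at the origin on the work surface. World frame = base frame: x ahead of the robot, y to its left, z up, the work surface at z = 0. Lengths are in m, angles in degrees, forces in N, time in s.
With the tool pointing down it reaches from about 0.4 to 0.825 m from the base axis. Payload 7 kg.
Tool frame: the origin (TCP) lies midway between the tips of the shut fingers; the grasp point (between the pads) lies 19 mm behind it; z points along the fingers, y is the direction in which the jaws open and shut (so a half turn about z gives the same grasp; the last joint's range is limited). The gripper opens to 88 mm and grips with 3 to 60 N. Pads are 19 mm wide; open, the fingers measure 130 mm over their backs; the gripper's body (78 mm by 193 mm) begins 47 mm behind the grasp point.
Start: joints at [-52.535, 20.546, 0.682, 0, -70.136, -16.507], TCP at [0.241, -0.63, 0.227] pointing down, gripper open.
Joint ranges: [-176.03, 176.03], [-82.01, 121.73], [-58.28, 71.71], [-173.87, 95.51], [-174.79, -0.11], [-173.66, 173.66]. Speed limits (degrees/s): [136.94, 136.94, 172.46, 180, 180, 180].

## Interface

Orientations are given as a 3x3 rotation matrix whose columns are the frame's x, y, z axes.
In Python, from rig import robot gives the robot as it stands. Calls block until the motion is done:
- robot.goto(position, orientation): joint-space move of the TCP to a pose.
- robot.servo_line(position, ori=None, speed=0.15): straight line of the TCP; ori=None keeps the orientation; speed is the mean speed in m/s.
- robot.movej(angles): joint-space move.
- robot.move_gripper(opening): opening from 0.0 (shut) to 1.0 (fully open); the grip force is fixed at half the most; returns when the fingers have stopped.
- robot.dwell(seconds).
- robot.ik(position, orientation): joint angles nearest the present ones, or None.
- robot.grab_frame(name): name is "side" or "top" or "wrist"; returns (picture, depth): 384x512x3 uint8, red, green, blue; 384x512 float32, m along the optical axis (not along the pixel's ray), 0 where there is no reading.
- robot.camera_info(name): a dict with "vfov" (degrees; the focal length in pixels is half the picture's height over the tangent of half this angle, whatever the lens; pixels are square), "cx", "cy" (the principal point, pixels), "view" (4x4, takes a point from world to camera coordinates); the wrist camera has in their place "T_tool_cam" (4x4, takes a point from camera to tool coordinates, whose origin is the TCP and whose axes are the flange's). Camera axes: x right, y down, z forward; pixel columns grow to the right and rows downward; lengths in m; the calibration is good to about 2 mm. A picture is of the moment at which its call begins: read the wrist's pose just before it. camera_info takes no time and is no camera call.
A pose or a line that the arm cannot do raises robot.Unreachable and nothing moves.
- robot.job_done(): hands the job in, once; it reports no verdict.
Readings, each from a call of its own:
- robot.read_t(): time.
- robot.read_qpos(): joint angles.
- robot.read_qvel(): joint speeds.
- robot.read_effort(): joint torques, N m.
- robot.read_position(): TCP position.
- robot.read_tcp_rot(): TCP orientation.
- robot.read_force(): force on the tool from outside, world axes, zero at the start.
- robot.read_ft_torque(): the same for the moment, N m.
- robot.read_grip_width(): opening from 0.0 (shut) to 1.0 (fully open).
Only numpy, scipy, OpenCV 4.12 (cv2) and the standard library are available. Lean on these libraries where they do the work, as an engineer would, in place of code of your own. Each camera call takes 0.05 s, during which the arm holds its last target. There are 200 camera calls.

## Working session

There is one attempt and no reset: what is moved stays moved. The work goes in short steps, each a Python script; the robot and the scene stay as the last script left them, time stands still between calls to the robot, and variables do not carry over. Pictures are saved under pics/ and viewed, about 8 in all and at most 12, crops included, and the job is handed in when it is done.

```bash
mkdir -p pics; ls
cat > h.py <<'E'
import numpy as np, cv2
from rig import robot
def save(n,img): cv2.imwrite(f'pics/{n}.png',img[:,:,::-1])
def cloud(name):
    img,d=robot.grab_frame(name); c=robot.camera_info(name)
    f=d.shape[0]/2/np.tan(np.radians(c['vfov'])/2)
    v,u=np.mgrid[:d.shape[0],:d.shape[1]]
    P=np.stack([(u-c['cx'])/f*d,(v-c['cy'])/f*d,d,np.ones_like(d)],-1)
    W=(P@np.linalg.inv(c['view']).T)[...,:3]; W[d==0]=np.nan
    return img,d,W
E
python3 - <<'E'
from h import *
for n in('top','side'):
    img,d,W=cloud(n); save(n,img); np.savez(n,img=img,W=W,d=d); c=robot.camera_info(n); print({k:np.round(v,3) for k,v in c.items()})
print(robot.read_t())
E
```

```text
pics
{'vfov': np.float64(45.232), 'cx': np.float64(256.384), 'cy': np.float64(189.572), 'view': array([[ 0.022, -1.   ,  0.009, -0.056],
       [-0.983, -0.024, -0.184,  0.606],
       [ 0.184, -0.004, -0.983,  1.417],
       [ 0.   ,  0.   ,  0.   ,  1.   ]])}
{'vfov': np.float64(50.609), 'cx': np.float64(251.259), 'cy': np.float64(192.88), 'view': array([[ 0.975, -0.22 ,  0.019, -0.592],
       [-0.146, -0.708, -0.691,  0.104],
       [ 0.166,  0.671, -0.722,  1.255],
       [ 0.   ,  0.   ,  0.   ,  1.   ]])}
0.1
```

View pics/top.png

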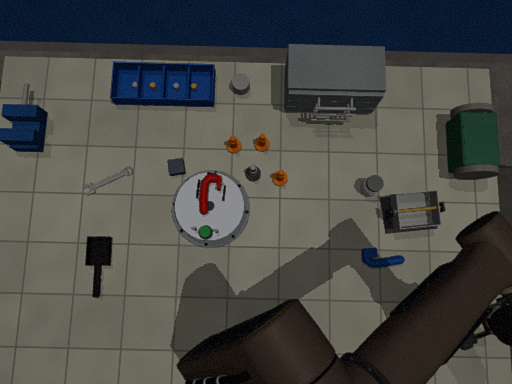

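View pics/side.png

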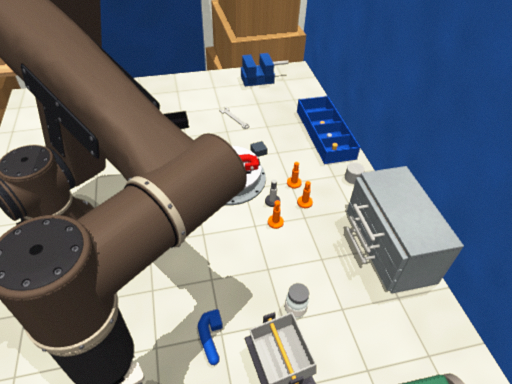

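Top view: the red handle is at (207,195), the plunger at (205,232) and the emery block at (176,167). The steel gauge is grey, at (253,172). Its orange look-alikes are at (233,145), (262,142) and (280,178), so I leave those alone. Next I measure and check a close crop.

Run:
```python
from h import *
z=np.load('top.npz'); img,W=z['img'],z['W']
hsv=cv2.cvtColor(img,cv2.COLOR_RGB2HSV)
v,u=np.mgrid[:384,:512]
box=(u>165)&(u<300)&(v>130)&(v<255)
g=box&(hsv[...,0]>45)&(hsv[...,0]<85)&(hsv[...,1]>120)
print('green',g.sum(),np.nanmean(W[g],0),np.nanmedian(W[g],0))
# flange + table: level fits
for lo,hi in((.05,.066),(.006,.018)):
    m=box&(W[...,2]>lo)&(W[...,2]<hi)&(np.hypot(u-210,v-208)<45)
    pts=W[m][:,:2].astype(np.float32); c,r=cv2.minEnclosingCircle(pts); print(lo,m.sum(),c,r,np.nanmedian(W[m][:,2]))
b=box&(np.hypot(u-253,v-172)<12)&(W[...,2]>.02); print('gauge',W[b].mean(0),W[b].max(0))
b=box&(np.hypot(u-176,v-167)<13)&(W[...,2]>.02); print('emery',W[b].mean(0),W[b].max(0))
r=box&((hsv[...,0]<5)|(hsv[...,0]>174))&(hsv[...,1]>150)&(np.hypot(u-210,v-208)<45); print('red',W[r].min(0),W[r].max(0))
b=(W[...,2]<.004)&box; print('ground',np.nanmedian(W[b],0))
save('crop',cv2.resize(img[130:255,160:300],None,fx=5,fy=4.8,interpolation=cv2.INTER_CUBIC))
```

```text
green 110 [0.46729844 0.1142389  0.09013225] [0.46602553 0.11362699 0.09228237]
0.05 2998 (0.5521612763404846, 0.10694624483585358) 0.1103115826845169 0.05867659982350226
0.006 1010 (0.5547240972518921, 0.10637448728084564) 0.14934386312961578 0.012001461974411765
gauge [ 0.66686388 -0.02921504  0.07204829] [ 0.67965371 -0.01993578  0.10117833]
emery [0.68466681 0.22361731 0.03074431] [0.7116021  0.25033682 0.04042589]
red [nan nan nan] [nan nan nan]
ground [ 6.40121930e-01 -2.86241864e-02 -1.30730774e-04]
```

View pics/crop.png

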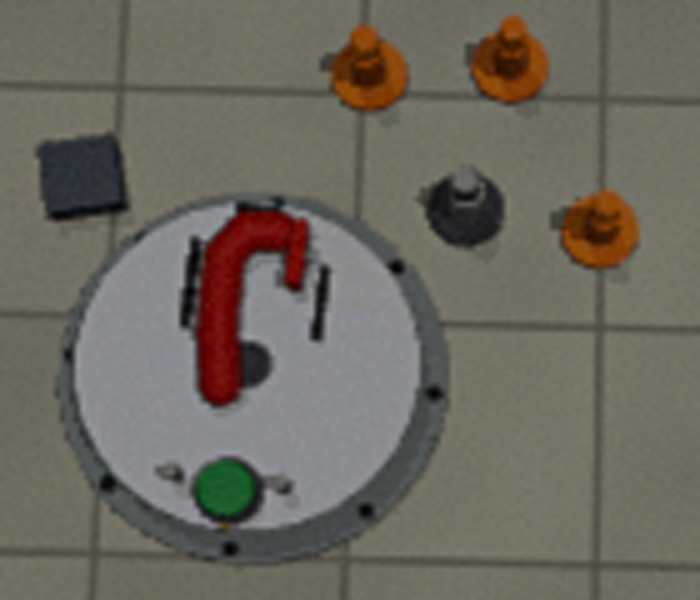

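The crop confirms it. The grey gauge is at crop (465,205), to the right of the handle (−y). The emery block is on the left and the cap is at (228,488) between its lugs. So the table turns clockwise (negative), taking the plunger from about 175° to 130° around the axis at (0.552, 0.107). I'll shut the gripper and approach.

```bash
cat >> h.py <<'E'
C=np.array([.552,.107]); P0=np.arctan2(.1140-C[1],.4667-C[0])
def R(phi,s=1):
    y=s*np.array([np.cos(phi),np.sin(phi),0]); z=np.array([0,0,-1.]); return np.stack([np.cross(y,z),y,z],1)
def pos(phi,z,r=.085): return [C[0]+r*np.cos(phi),C[1]+r*np.sin(phi),z]
def st(m=''): print(m,'t',round(robot.read_t(),2),'p',np.round(robot.read_position(),4),'F',np.round(robot.read_force(),2))
E
python3 - <<'E'
from h import *
print(np.degrees(P0))
best=None
for s in(1,-1):
    a=robot.ik(pos(P0,.13),R(P0,s)); b=robot.ik(pos(P0-np.pi/4,.13),R(P0-np.pi/4,s)); print(s,np.round(a,1) if a is not None else a,np.round(b,1) if b is not None else b)
    if a is not None and b is not None:
        k=abs(a[5]-robot.read_qpos()[5])
        if best is None or k<best[0]: best=(k,s)
s=best[1]; print('s',s); open('s','w').write(str(s))
robot.move_gripper(0)
p=robot.read_position(); robot.servo_line([p[0],p[1],.33],speed=.2)
robot.goto(pos(P0,.20),R(P0,s)); 
robot.servo_line(pos(P0,.115),speed=.1); st()
img,d,W=cloud('top'); save('appr',cv2.resize(img[130:255,160:300],None,fx=5,fy=4.8)); img,d=robot.grab_frame('wrist'); save('wr',img)
E
```

```text
175.30863123170943
1 [ 37.2   7.4 -30.9   0.  -51.7 -41.9] [ 40.5  11.5 -25.7   0.  -52.8 -90.2]
-1 [ 37.2   7.4 -30.9   0.  -51.7 138.1] [ 40.5  11.5 -25.7   0.  -52.8  89.8]
s 1
 t 5.97 p [0.4677 0.1141 0.1155] F [-0.42 -0.03 -0.01]
```

View pics/wr.png

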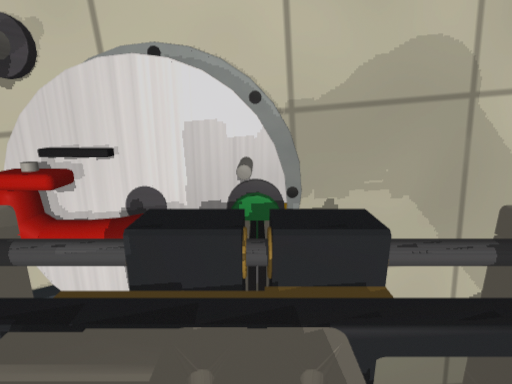

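The fingertips are centred over the green cap (cap at about (257,207) in the wrist view), with the lugs on either side. Now I press it.

Run:
```python
from h import *
robot.servo_line(pos(P0,.096),speed=.08); st('near')
for z in(.090,.085,.080):
    robot.servo_line(pos(P0,z),speed=.04); st('press')
robot.dwell(.1); st('hold')
```

```text
near t 6.45 p [0.4672 0.1138 0.096 ] F [ 0.12  0.18 -0.14]
press t 6.75 p [0.4682 0.1144 0.0906] F [ 2.   -0.94  4.5 ]
press t 7.03 p [0.4682 0.1144 0.0857] F [1.35 0.28 6.32]
press t 7.3 p [0.4682 0.1144 0.0808] F [ 0.59 -0.14  6.86]
hold t 7.4 p [0.4682 0.1144 0.0809] F [ 1.95 -0.86  7.27]
```

Run:
```python
from h import *
s=1
for k in range(1,10):
    phi=P0-np.radians(5*k); robot.servo_line(pos(phi,.0797),R(phi,s),speed=.04)
    if k%2: st(k*5)
robot.dwell(.3); st('end')
```

```text
5 t 7.73 p [0.4692 0.1219 0.0807] F [1.66 0.28 7.37]
15 t 8.4 p [0.473  0.1362 0.0807] F [ 1.51 -0.35  6.56]
25 t 9.07 p [0.479  0.1495 0.0806] F [ 1.01 -0.61  6.31]
35 t 9.73 p [0.4873 0.1616 0.0806] F [ 0.52 -0.55  7.22]
45 t 10.4 p [0.4977 0.1722 0.0805] F [ 0.39 -0.52  7.79]
end t 10.7 p [0.4975 0.1721 0.0806] F [0.51 0.57 7.6 ]
```

Run:
```python
from h import *
phi=P0-np.pi/4
robot.servo_line(pos(phi,.12),speed=.05); st('up')
robot.servo_line(pos(phi,.22),speed=.2); robot.dwell(.2)
robot.servo_line(np.array(pos(phi,.24))+[-.08,-.1,0],speed=.2); st('away')
img,d,W=cloud('top'); np.savez('top2',img=img,W=W,d=d)
a=cv2.resize(img[130:255,160:300],None,fx=4,fy=4,interpolation=cv2.INTER_CUBIC)
w,_=robot.grab_frame('wrist'); save('wr2',w); save('top2',a)
hsv=cv2.cvtColor(img,cv2.COLOR_RGB2HSV); v,u=np.mgrid[:384,:512]
g=(u>165)&(u<300)&(v>130)&(v<255)&(hsv[...,0]>45)&(hsv[...,0]<85)&(hsv[...,1]>120)
m=np.nanmedian(W[g],0); print(g.sum(),m,np.degrees(np.arctan2(m[1]-C[1],m[0]-C[0])),'exp',np.degrees(phi))
```

```text
up t 11.66 p [0.4968 0.1717 0.1197] F [ 0.06  0.13 -0.74]
away t 13.31 p [0.4176 0.0722 0.2401] F [ 0.13 -0.62  0.21]
4 [0.39653424 0.03636029 0.4679541 ] -155.56415262919967 exp 130.30863123170943
```

View pics/top2.png

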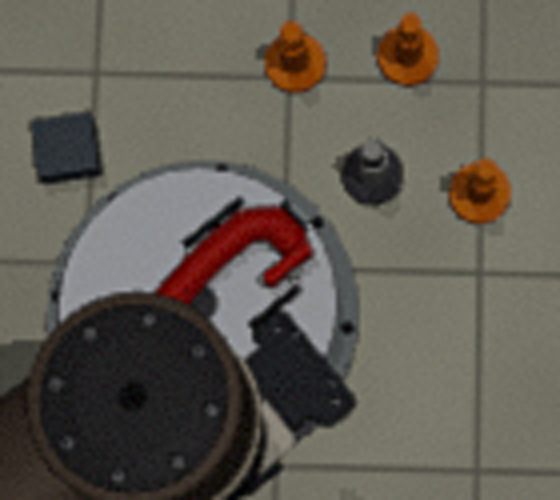

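The handle now points at the gauge at crop (370,170), but the arm hides the plunger. I'll move the arm well clear and measure the cap.

Run:
```python
from h import *
p=robot.read_position(); robot.servo_line([p[0],p[1],.33],speed=.3)
q=robot.read_qpos(); q[0]-=50; robot.movej(q); st('away')
img,d,W=cloud('top'); np.savez('top2',img=img,W=W,d=d)
save('top3',cv2.resize(img[130:255,160:300],None,fx=5,fy=4.8,interpolation=cv2.INTER_CUBIC))
def meas(img,W):
    hsv=cv2.cvtColor(img,cv2.COLOR_RGB2HSV); v,u=np.mgrid[:384,:512]
    b=(u>165)&(u<300)&(v>130)&(v<255)
    g=b&(hsv[...,0]>45)&(hsv[...,0]<85)&(hsv[...,1]>120)&(W[...,2]>.07)
    m=np.nanmedian(W[g],0); print(g.sum(),m,'z90',np.nanpercentile(W[g][:,2],[50,75,90]),'mean',np.nanmean(W[g],0),np.degrees(np.arctan2(m[1]-C[1],m[0]-C[0])))
    r=b&((hsv[...,0]<6)|(hsv[...,0]>174))&(hsv[...,1]>150)&(W[...,2]>.06)
    xy=W[r][:,:2].astype(np.float32)
    print('red n',r.sum(),'minrect',cv2.minAreaRect(xy),'mean',xy.mean(0),np.degrees(np.arctan2(*(xy.mean(0)-C)[::-1])))
z=np.load('top.npz'); meas(z['img'],z['W']); meas(img,W)
```

```text
away t 15.2 p [ 0.3255 -0.2729  0.3301] F [ 0.72 -0.04 -0.29]
104 [0.46734955 0.11312348 0.09255452] z90 [0.09255452 0.09437441 0.09577994] mean [0.46672518 0.11360582 0.09215555] 175.8625189176756
red n 399 minrect ((0.5872802138328552, 0.10740096867084503), (0.06153847277164459, 0.12866626679897308), 82.28408813476562) mean [0.59616053 0.11232385] 6.8742183066548295
103 [0.49460153 0.16975965 0.09323882] z90 [0.09323882 0.09477914 0.09608678] mean [0.49514812 0.17016235 0.09266307] 132.44528785948071
red n 416 minrect ((0.5857080221176147, 0.08529697358608246), (0.060954973101615906, 0.1299733817577362), 19.686113357543945) mean [0.58687603 0.07829842] -39.45301278160499
```

View pics/top3.png

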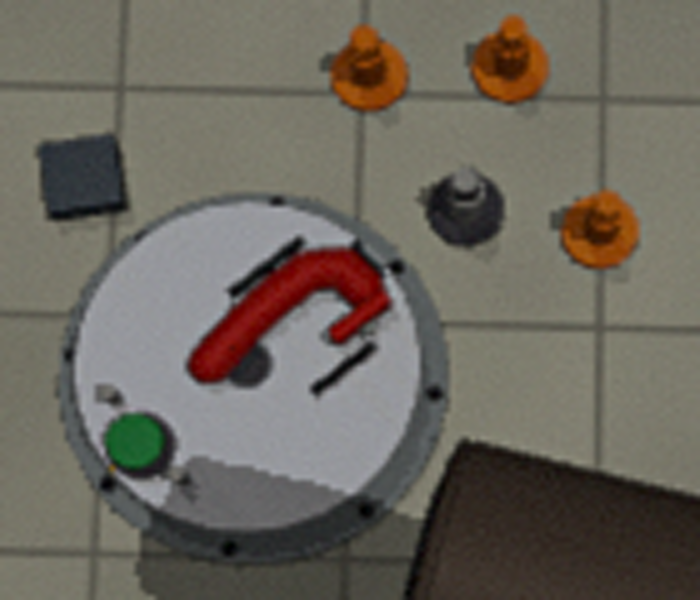

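The cap is back at full height and aligned with the next hole mark. The handle lies in its nest, and the gauge and emery block have not moved. Handing in.

Run:
```python
from h import *
robot.dwell(.2); st('final'); robot.job_done()
```

```text
final t 15.45 p [ 0.3257 -0.2727  0.3305] F [-0.27  0.23  1.1 ]
the job is handed in; nothing more can be done
```

I pressed the plunger in about 11 mm (around 7 N) with shut fingertips and turned the table 45° clockwise, towards the grey steel gauge. Then I let the plunger spring out, moved the arm clear and handed the job in at about 15.5 s. No verdict was reported.

**Plunger out:** the cap top measures 92.7 mm, against 92.2 mm at the start. It would read about 84 mm if it were still held in.

**Table angle:** the cap moved round by about 43.7° and the handle by about 46.3°. The two differ by about 2.6°, which I take as camera noise either side of 45°. The plunger at full height and the hole mark beside it both indicate the table is locked in the right hole.

**Everything else:** the handle lies in its nest. By eye, the gauge, emery block and orange look-alikes have not moved. I did not re-measure them or re-check the items well to the side.

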